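Close the tumbler: start the hand knob on its post and snug the lid down

ROBOT

A 7-joint arm with a two-finger parallel gripper is mounted at the origin on the work surface. World frame = base frame: x ahead of the robot, y to its left, z up, the work surface at z = 0. Lengths are in m, angles in rad, forces in N, time in s.
With the tool pointing down it reaches from about 0.4 to 0.85 m from the base axis. Payload 4.4 kg.
Tool frame: the origin (TCP) lies between the finger pads; the fingertips stand 17 mm ahead of it and the grasp point (between the pads) lies 2 mm behind it (robot.finger_overhang is the distance from the TCP to the fingertips, in m); z points along the fingers, y is the line along which they close (so a half turn about z gives the same grasp; the last joint's range is limited). The gripper opens to 94 mm and grips with 3 to 60 N. Pads are 16 mm wide; open, the fingers measure 119 mm over their backs; the gripper's body (75 mm by 177 mm) begins 78 mm behind the grasp point.
Start: joints at [-0.066, 0.628, 0.038, 1.517, -0.027, 0.996, -0.02], TCP at [0.65, 0, 0.222] pointing down, gripper open.
Joint ranges: [-3.06, 3.06], [-0.37, 2.12], [-1.25, 1.32], [0.18, 2.47], [-1.1, 4.24], [0.23, 1.98], [-2.94, 2.94]. Speed limits (rad/s): [2.57, 2.57, 3.14, 3.14, 3.14, 3.14, 3.14].

INTERFACE

Orientations are given as a unit quaternion [w, x, y, z].
In Python, from bench import state, eyes, order, robot gives the robot as it stands.
- The arm moves only by the tool move_arm, never from a script. Its arguments are lists of equal length, an entry for each row: "rotation": the turn, a rotation vector about the tool's x, y, z in degrees, a list of three; "delta_pos": the shift along the tool's x, y, z in m, a list of three; "jaw": the closure, from 0 (fully open) to 1 (shut). A call has 1 to 12 rows; each row shifts and turns the commanded pose from where the row before left it, along the tool's axes as they then stand; what a row does not reach is not made up. A row lasts 1/10 s, in which the tool goes at most 50 mm and 8.59 degrees, less where a joint would pass 70% of its speed; a pose out of reach is approached as far as the arm can. A call with a gripper value outside its range is refused whole. The fingers move at their own pace and stop on an object; "newtons" is the grip in N (left out, the last holds). Time passes only in rows, so rows that do not move let the fingers close. It gives the time, the measured TCP pose, the force and the opening at its end, in the units of the state.
- state(): the state, without advancing time (a new reading comes with each control period).
- eyes.read_camera(name): name is "scene" or "side" or "wrist"; returns (picture, depth): 400x640x3 uint8, red, green, blue; 400x640 float32, m along the optical axis (not along the pixel's ray), 0 where there is no reading.
- eyes.get_calibration(name): a dict with "fx", "fy", "cx", "cy" (pixels), "R" (3x3) and "t" (3): a world point X has camera coordinates R X + t; the wrist camera has in their place "tool_from_camera" (4x4, takes a point from camera to tool coordinates, whose origin is the TCP and whose axes are the flange's). Camera axes: x right, y down, z forward; pixel columns grow to the right and rows downward; lengths in m; the calibration is good to about 2 mm. A picture is of the moment at which its call begins: read the wrist's pose just before it. get_calibration takes no time and is no camera call.
- order.hand_in(): hands the job in, once; it reports no verdict.
The state is a dict: "clock": time; "joint_pos": joint angles; "joint_vel": joint speeds; "effort": joint torques, N m; "position": TCP position; "ee_rot": TCP orientation; "force": force on the tool from outside, world axes, zero at the start; "ft_torque": the same for the moment, N m; "width": finger opening in m.
Only numpy, scipy, OpenCV 4.12 (cv2) and the standard library are available. Lean on these libraries where they do the work, as an engineer would, in place of code of your own. Each camera call takes 0.05 s, during which the arm holds its last target. There are 200 camera calls.

TASK

Close the tumbler: set its black hand knob squarely on the threaded post that stands up through the lid, turn it backwards (anticlockwise) with light pressure, never forcing it, until it has climbed to the top of the thread and you feel it click down off the thread's end (if it drops at the first touch, carry on back to the next click), then turn it forwards (clockwise) to screw it down until the lid is pressed about 3 mm into its soft seal and stays there by itself when you let go. Do not overtighten, and leave the loose brass fittings and the white jar where they are.

Things in the scene. Friction and masses are not known exactly. Their poses are not given: they have to be found in the camera images.
- knob: Black plastic hand knob, loose on the bench, closed top up: eight lobes, 56 mm over the lobes, 34 mm tall, about 0.09 kg. Origin: centre of the underside, z up. Lobe centres lie 22.5, 67.5, 112.5.. degrees from its x, so jaws 52.5 mm apart closing along its x, y or the diagonals (every 45 degrees) each bridge two lobes.
- knob_lugs (a point): Point on the knob's axis, 6 mm above its underside, level with the centres of its three inward lugs: pins 3 mm thick, 120 degrees apart, tips on a 24.4 mm circle. The bore round them is open below, 33 mm wide, 27 mm deep.
- tumbler: Vibratory tumbler, fixed on the bench: grey bowl 220 mm wide on a grey drive housing, clear flat lid, steel threaded post standing up through the lid on the axis. Origin: centre of its underside on the bench, z up. More than 30 N between knob and tumbler (post or lid) is forcing it.
- post_tip (a point): Centre of the chamfered tip of the post, 174 mm above the bench. Core 22 mm, 31 mm over the thread. Right-hand thread (clockwise from above goes down), three blunt-ended starts 7 mm apart, so 21 mm per turn; lug play in the thread 1.5 mm up and down.
- thread_top (a point): Point on the axis 4 mm below the post's tip, level with the upper side of the three thread ends. Their clocking round the axis is unknown and differs each time. A knob set down rests with its lugs on the thread: underside 4.5 mm (lugs at the ends) to 11.5 mm below here. Backwards it climbs 7 mm per 120 degrees, then the lugs drop 7 mm off the ends: the click; forwards they then run under.
- lid_seat (a point): Centre of the top of the lid's grey hub ring (36 mm bore, 64 mm wide) on which the knob's underside bears; 154 mm above the bench when up. The clear lid around lies 4 mm lower. Its seal gives up to 6 mm, at 2.5 N per mm after the first 0.5 N, and springs back unless the knob holds it; its push takes up the lug play.
- fitting_a: Loose brass hose fitting, hexagon 24 mm across, 42 mm tall, upright; origin at the centre of its underside. Leave alone.
- fitting_b: A second such brass fitting. Leave alone.
- jar: Loose white plastic jar, 68 mm wide, 85 mm tall; origin at the centre of its underside. Leave alone.

How it is judged:
By the outcome, as a careful person would: the job done as asked, in the order asked, and still so for the second after the job is handed in, with the robot touching nothing.
It also fails if it takes over 72 s, if anything falls off the work surface, if the arm or the gripper's body presses on something with over 40 N, if the wrist force passes 120 N, or if a joint passes its speed limit or range.

## Working session

There is one attempt and no reset: what is moved stays moved. The work goes in short steps, Python scripts to look and compute and a tool call to move; the robot and the scene stay as the last step left them, time stands still between calls to the robot, and variables do not carry over. Pictures are saved under pics/ and viewed, on a budget of 10 in all, crops included, one or two more only if the job needs it, and the job is handed in when it is done.

Besides the shell and the picture viewer there is one more tool, called after "Call:" as a command line: name --argument value ..., lists and objects as JSON in quotes. move_arm: Moves the arm, as the interface text tells. Its arguments: {"type":"object","properties":{"rotation":{"type":"array"},"delta_pos":{"type":"array"},"jaw":{"type":"array"},"newtons":{"type":"number"}},"required":["rotation","delta_pos","jaw"]}

```bash
mkdir -p pics; ls
cat > h.py <<'E'
from bench import state, eyes, order, robot
import numpy as np, cv2
from scipy.spatial.transform import Rotation as Ro
def T(s=None):
    s=s or state(); q=s["ee_rot"]; M=np.eye(4); M[:3,:3]=Ro.from_quat([q[1],q[2],q[3],q[0]]).as_matrix(); M[:3,3]=s["position"]; return M
def cam(n):
    """returns pic, depth, K-dict, world_from_cam"""
    M=T(); c=eyes.get_calibration(n)
    if n=="wrist": W=M@np.array(c["tool_from_camera"])
    else:
        W=np.eye(4); R=np.array(c["R"]); W[:3,:3]=R.T; W[:3,3]=-R.T@np.array(c["t"])
    p,d=eyes.read_camera(n); return p,d,c,W
def ray(c,W,u,v):
    d=W[:3,:3]@np.array([(u-c["cx"])/c["fx"],(v-c["cy"])/c["fy"],1]); return W[:3,3],d
def pts(d,c,W):
    v,u=np.indices(d.shape); P=np.stack([(u-c["cx"])/c["fx"]*d,(v-c["cy"])/c["fy"]*d,d],-1)
    return P@W[:3,:3].T+W[:3,3]
def onz(c,W,u,v,z):
    o,d=ray(c,W,u,v); return o+d*(z-o[2])/d[2]
def save(n,p): cv2.imwrite("pics/"+n,cv2.cvtColor(p,cv2.COLOR_RGB2BGR))
E
python3 - <<'E'
from h import *
s=state(); print(s)
for n in("scene","side","wrist"):
    p,d,c,W=cam(n); np.savez("/tmp/"+n,p=p,d=d,W=W); print(n,W.round(3),c["fx"])
    save(n+"0.png",p)
a=[np.load(f"/tmp/{n}.npz")["p"] for n in("scene","side","wrist")]
E
```

```text
pics
{'clock': 0.0, 'joint_pos': array([-0.06582068,  0.62934342,  0.03844228,  1.5183218 , -0.02702241,
        0.99630226, -0.02000621]), 'joint_vel': array([ 9.36152843e-04, -7.53973289e-04,  6.05764422e-05,  3.61627732e-04,
        2.96909251e-04,  1.66785677e-03,  1.11500335e-03]), 'effort': array([ 1.05774864e-04, -5.49729431e+01,  1.14371493e+00, -1.86633307e+01,
       -5.21096285e-02,  2.37884105e-02,  1.36332897e-04]), 'position': array([6.49382755e-01, 4.99118601e-05, 2.21570632e-01]), 'ee_rot': array([-6.54848195e-04,  7.07105396e-01,  7.07107557e-01, -6.58289408e-04]), 'force': array([-0.61967376,  0.5262706 , -0.59500225]), 'ft_torque': array([-0.00098404,  0.03585716, -0.04179727]), 'width': 0.09413412661606463}
scene [[-0.85   0.41  -0.33   0.865]
 [ 0.527  0.664 -0.531  0.407]
 [ 0.001 -0.625 -0.78   0.691]
 [ 0.     0.     0.     1.   ]] 428.58207219637296
side [[ 0.991 -0.074  0.115  0.578]
 [-0.137 -0.469  0.873 -0.573]
 [-0.011 -0.88  -0.474  0.43 ]
 [ 0.     0.     0.     1.   ]] 383.8393651793454
wrist [[ 1.     0.    -0.001  0.65 ]
 [ 0.    -0.968 -0.252  0.073]
 [-0.001  0.252 -0.968  0.383]
 [ 0.     0.     0.     1.   ]] 292.6038076060128
```

View pics/scene0.png

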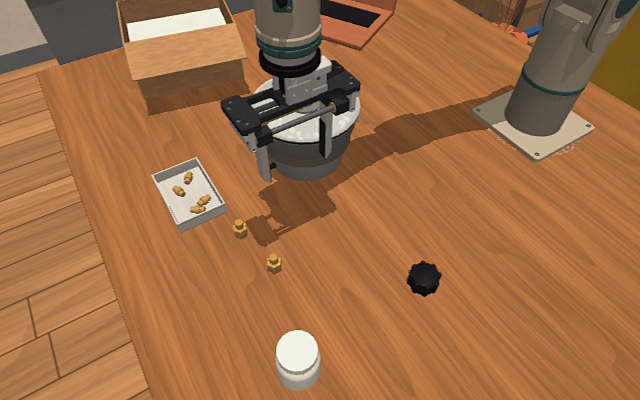

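View pics/side0.png

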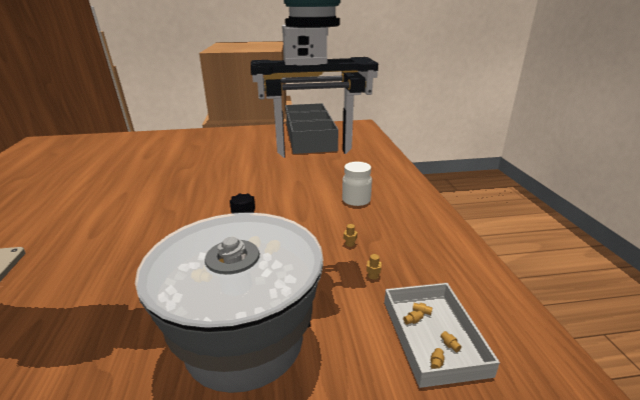

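Run:
```python
from h import *
def ld(n):
    z=np.load(f"/tmp/{n}.npz"); return z["p"],z["d"],eyes.get_calibration(n),z["W"]
for n,(u0,u1,v0,v1) in dict(scene=(400,452,250,306),side=(222,262,190,216)).items():
    p,d,c,W=ld(n); P=pts(d,c,W)[v0:v1,u0:u1]; m=(p[v0:v1,u0:u1].max(-1)<70)&(d[v0:v1,u0:u1]>0)
    Q=P[m]; t=Q[Q[:,2]>np.percentile(Q[:,2],90)-.006]
    print(n,"knob z pct",np.percentile(Q[:,2],[1,50,90,99]).round(4),"top ctr",((t.min(0)+t.max(0))/2).round(4),t.mean(0).round(4),np.ptp(t,axis=0).round(3),cv2.minEnclosingCircle((t[:,:2]*1000).astype(np.float32)))
p,d,c,W=ld("side"); P=pts(d,c,W)
for u,v in[(231,240),(231,243),(231,250),(215,255),(250,262),(232,268),(242,204)]: print(u,v,P[v,u].round(4), p[v,u])
# hub ring: gray pts at z near .154
Q=P[235:275,200:265]; pp=p[235:275,200:265]; m=(abs(Q[...,2]-.154)<.003)&(pp.max(-1)<140); t=Q[m]; print("ring",m.sum(),(t.min(0)+t.max(0))/2,np.ptp(t,axis=0),t.mean(0),cv2.minEnclosingCircle((t[:,:2]*1000).astype(np.float32)))
m=(Q[...,2]>.165)&(Q[...,2]<.18); t=Q[m]; print("tip",m.sum(),(t.min(0)+t.max(0))/2,np.ptp(t,axis=0),t[:,2].max())
for n,(a,b,u,v) in dict(k1=("scene",0,425,272)).items():
    _,_,c,W=ld(a); print(onz(c,W,u,v,.034))
for u,v in[(240,228),(274,262),(298,350)]:
    p,d,c,W=ld("scene"); print(pts(d,c,W)[v,u].round(3))
a=cv2.resize(ld("side")[0][225:285,180:280],None,fx=7,fy=7,interpolation=2); b=cv2.resize(ld("scene")[0][250:310,385:465],None,fx=7,fy=7,interpolation=2)
cv=np.zeros((420,800,3),np.uint8); save("crop1.png",np.hstack([cv2.resize(a,(460,280)),cv2.resize(b,(340,280))]))
```

```text
scene knob z pct [0.0011 0.0335 0.036  0.0372] top ctr [0.5102 0.1962 0.034 ] [0.5118 0.1969 0.0344] [0.051 0.053 0.008] ((510.5611267089844, 195.88388061523438), 26.993974685668945)
side knob z pct [0.004  0.0289 0.0344 0.0353] top ctr [0.511  0.1921 0.0323] [0.511  0.1894 0.033 ] [0.05  0.048 0.007] ((510.8623962402344, 192.56622314453125), 26.4016056060791)
231 240 [ 0.5263 -0.1839  0.1742] [179 176 170]
231 243 [ 0.5266 -0.1895  0.1737] [180 176 171]
231 250 [ 0.5261 -0.1945  0.1672] [98 96 92]
215 255 [ 0.505  -0.1836  0.1544] [120 120 116]
250 262 [ 0.5471 -0.2038  0.1544] [122 122 118]
232 268 [ 0.5269 -0.213   0.1552] [119 119 114]
242 204 [0.513  0.168  0.0325] [17 17 19]
ring 907 [ 0.52577704 -0.18736993  0.1539818 ] [0.06319392 0.06269437 0.0059472 ] [ 0.52595288 -0.19595282  0.15402107] ((525.2404174804688, -185.81314086914062), 32.912967681884766)
tip 333 [ 0.52437    -0.18619233  0.17070563] [0.0302747  0.02852579 0.0111179 ] 0.1762645844276733
[0.50844111 0.19273682 0.034     ]
[ 0.741 -0.062  0.033]
[0.723 0.038 0.036]
[0.773 0.211 0.087]
```

View pics/crop1.png

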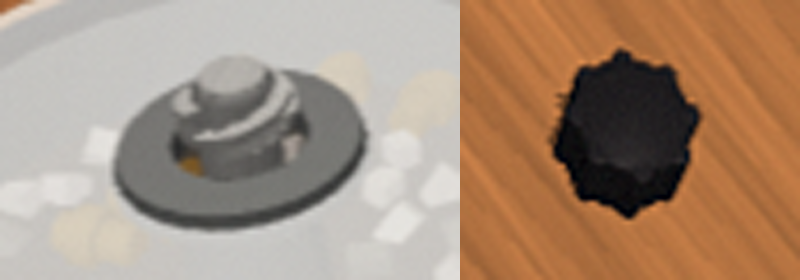

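Call:
move_arm --rotation '[[0,0,0],[0,0,0],[0,0,0],[0,0,0],[0,0,0],[0,0,0],[0,0,0],[0,0,0],[0,0,0]]' --delta_pos '[[0.0243,-0.0173,0],[0.0243,-0.0173,0],[0.0243,-0.0173,0],[0.0243,-0.0173,0],[0.0243,-0.0173,0],[0.0243,-0.0173,0],[0.0243,-0.0173,0],[0.0243,-0.0173,0],[0,0,0]]' --jaw '[0,0,0,0,0,0,0,0,0]'

```text
clock: 1.05
position: [0.5086, 0.199, 0.2223]
ee_rot: [-0.002, 0.705, 0.71, -0.0]
force: [-0.6, 0.3, 0.1]
width: 0.0942
```

Run:
```python
from h import *
s=state(); print(s["clock"],s["position"],s["joint_pos"].round(2),s["force"])
p,d,c,W=cam("wrist"); P=pts(d,c,W)
m=((p.max(-1)<75)&(P[...,2]>.025)&(P[...,2]<.045)&(np.hypot(P[...,0]-.511,P[...,1]-.194)<.045)).astype(np.uint8)
k=max(cv2.findContours(m,0,1)[0],key=cv2.contourArea)[:,0]
q=np.array([onz(c,W,u,v,.034)[:2] for u,v in k])
(x,y),r=cv2.minEnclosingCircle((q*1000).astype(np.float32)); print(x,y,r, "ztop",np.median(P[...,2][m>0]))
ce=np.array([x,y])/1000; e=q-ce; a=np.arctan2(e[:,1],e[:,0]); rr=np.hypot(*e.T)
print("lobe phase mod45 world deg",np.degrees(np.angle((((rr-rr.mean()))*np.exp(8j*a)).sum())/8))
u0,v0=k.min(0)-10;u1,v1=k.max(0)+10; save("w1.png",cv2.resize(p[v0:v1,u0:u1],None,fx=5,fy=5,interpolation=2)); print(u0,v0,u1,v1)
```

```text
1.05 [0.50861604 0.19895456 0.22231335] [-0.44  0.48  0.03  1.81 -0.02  0.85 -0.4 ] [-0.55315212  0.28300712  0.07814127]
509.6040954589844 196.51925659179688 26.658899307250977 ztop 0.03204108756163668
lobe phase mod45 world deg 12.256278169110447
289 156 350 211
```

View pics/w1.png

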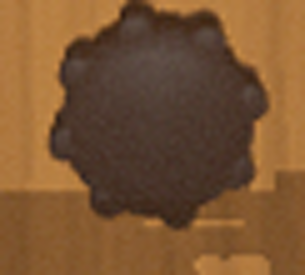

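Call:
move_arm --rotation '[[0,0,5.2],[0,0,5.2],[0,0,0],[0,0,0]]' --delta_pos '[[-0.0025,0.001,0.03],[0,0,0.03],[0,0,0.032],[0,0,0]]' --jaw '[0,0,0,0]'

```text
clock: 1.5
position: [0.5105, 0.1895, 0.127]
ee_rot: [-0.001, 0.769, 0.64, -0.004]
force: [0.8, -0.5, 0.6]
width: 0.0936
```

```bash
cat > knob.py <<'E'
from h import *
s=state(); M=T(s); print(s["clock"],s["position"],s["joint_pos"].round(2),s["force"].round(1)); print(M[:3,:3].round(4))
p,d,c,W=cam("wrist"); P=pts(d,c,W)
m=((p.max(-1)<75)&(P[...,2]>.025)&(P[...,2]<.045)&(np.hypot(P[...,0]-.511,P[...,1]-.194)<.045)).astype(np.uint8)
k=max(cv2.findContours(m,0,1)[0],key=cv2.contourArea)[:,0]
q=np.array([onz(c,W,u,v,.034)[:2] for u,v in k])
(x,y),r=cv2.minEnclosingCircle((q*1000).astype(np.float32)); print(x,y,r, "ztop",np.median(P[...,2][m>0]))
ce=np.array([x,y])/1000; e=q-ce; a=np.arctan2(e[:,1],e[:,0]); rr=np.hypot(*e.T)
print("lobe phase",np.degrees(np.angle((((rr-rr.mean()))*np.exp(8j*a)).sum())/8), "fit",cv2.fitEllipse((q*1000).astype(np.float32)))
tl=np.linalg.inv(M)@np.array([x/1000,y/1000,.034,1]); print("knob in tool",tl.round(4), "tool y yaw",np.degrees(np.arctan2(M[1,1],M[0,1])))
E
python3 knob.py
```

```text
1.5 [0.51047811 0.18950408 0.12703515] [-0.45  0.61  0.07  1.9  -0.06  0.64 -0.53] [ 0.8 -0.5  0.6]
[[ 0.1819  0.9833 -0.0068]
 [ 0.9833 -0.1819 -0.0039]
 [-0.0051 -0.006  -1.    ]]
510.6273193359375 197.1683807373047 26.774181365966797 ztop 0.03234807338590573
lobe phase 13.751956667989754 fit ((510.8293762207031, 196.33042907714844), (45.135948181152344, 49.75251007080078), 3.144242525100708)
knob in tool [ 8.0e-03 -7.0e-04  9.3e-02  1.0e+00] tool y yaw -10.482320915616345
```

Call:
move_arm --rotation '[[0,0,-1.2],[0,0,0],[0,0,0],[0,0,0]]' --delta_pos '[[0.006,-0.0005,0],[0,0,0],[0,0,0],[0,0,0]]' --jaw '[0,0,0,0]'

```text
clock: 1.95
position: [0.5138, 0.1981, 0.1315]
ee_rot: [0.0, 0.762, 0.648, 0.001]
force: [-0.1, -0.2, 0.7]
width: 0.0937
```

```bash
python3 knob.py
```

```text
1.95 [0.51377242 0.19808704 0.13147806] [-0.46  0.61  0.06  1.89 -0.06  0.64 -0.52] [-0.1 -0.2  0.7]
[[ 1.599e-01  9.871e-01  1.600e-03]
 [ 9.871e-01 -1.599e-01  7.000e-04]
 [ 9.000e-04  1.500e-03 -1.000e+00]]
510.7928161621094 196.0500946044922 26.44820213317871 ztop 0.03236042791079838
lobe phase 12.88769163189235 fit ((509.843994140625, 190.92318725585938), (34.198516845703125, 53.23891067504883), 84.00243377685547)
knob in tool [-0.0026 -0.0028  0.0975  1.    ] tool y yaw -9.199099419769137
```

Call:
move_arm --rotation '[[0,0,0],[0,0,0],[0,0,0],[0,0,0]]' --delta_pos '[[-0.002,-0.0022,0.03],[0,0,0],[0,0,0],[0,0,0]]' --jaw '[0,0,0,0]'

```text
clock: 2.4
position: [0.5114, 0.1965, 0.1014]
ee_rot: [0.0, 0.762, 0.648, 0.001]
force: [1.4, 0.3, 1.2]
width: 0.0942
```

```bash
python3 knob.py
```

```text
2.4 [0.51141419 0.19653054 0.10138965] [-0.46  0.65  0.06  1.92 -0.06  0.57 -0.52] [1.4 0.3 1.2]
[[ 1.600e-01  9.871e-01  1.300e-03]
 [ 9.871e-01 -1.600e-01  6.000e-04]
 [ 8.000e-04  1.200e-03 -1.000e+00]]
510.7853698730469 197.44801330566406 26.919919967651367 ztop 0.03234616374490787
lobe phase 16.03805261081818 fit ((510.67431640625, 195.21018981933594), (45.098960876464844, 49.33294677734375), 82.52335357666016)
knob in tool [ 8.00e-04 -8.00e-04  6.74e-02  1.00e+00] tool y yaw -9.207551869626926
```

Call:
move_arm --rotation '[[0,0,0],[0,0,0],[0,0,0],[0,0,0],[0,0,0],[0,0,0],[0,0,0],[0,0,0],[0,0,0],[0,0,0],[0,0,0],[0,0,0]]' --delta_pos '[[0.0003,-0.0005,0.03],[0,0,0.03],[0,0,0.01],[0,0,0.008],[0,0,0],[0,0,0],[0,0,0],[0,0,0],[0,0,0],[0,0,0],[0,0,0],[0,0,0]]' --jaw '[0,0,0,0,0,0,0.6,0.6,0.6,0.6,0.6,0.6]' --newtons 25

```text
clock: 3.65
position: [0.5103, 0.1967, 0.0225]
ee_rot: [0.0, 0.762, 0.648, 0.0]
force: [0.2, -0.2, 0.9]
width: 0.0515
```

Call:
move_arm --rotation '[[0,0,0],[0,0,0],[0,0,0]]' --delta_pos '[[0,0,0],[0,0,0],[0,0,0]]' --jaw '[0.6,0.6,0.6]'

```text
clock: 3.95
position: [0.5103, 0.1967, 0.0225]
ee_rot: [0.0, 0.762, 0.648, 0.0]
force: [0.2, 0.1, 1.5]
width: 0.0515
```

Call:
move_arm --rotation '[[0,0,0],[0,0,0],[0,0,0],[0,0,0],[0,0,0],[0,0,0],[0,0,0],[0,0,0],[0,0,0]]' --delta_pos '[[0,0,-0.015],[0,0,-0.03],[0,0,-0.04],[0,0,-0.04],[0,0,-0.04],[0,0,-0.04],[0,0,-0.03],[0,0,-0.0125],[0,0,0]]' --jaw '[0.6,0.6,0.6,0.6,0.6,0.6,0.6,0.6,0.6]'

```text
clock: 4.85
position: [0.5112, 0.1971, 0.2719]
ee_rot: [0.001, 0.762, 0.648, 0.002]
force: [0.5, 0.0, -2.2]
width: 0.0516
```

Call:
move_arm --rotation '[[0,0,0],[0,0,0],[0,0,0],[0,0,0],[0,0,0],[0,0,0],[0,0,0],[0,0,0],[0,0,0],[0,0,0],[0,0,0],[0,0,0]]' --delta_pos '[[-0.0362,0.0071,0],[-0.0362,0.0071,0],[-0.0362,0.0071,0],[-0.0362,0.0071,0],[-0.0362,0.0071,0],[-0.0362,0.0071,0],[-0.0362,0.0071,0],[-0.0362,0.0071,0],[-0.0362,0.0071,0],[-0.0362,0.0071,0],[-0.0362,0.0071,0],[-0.0362,0.0071,0]]' --jaw '[0.6,0.6,0.6,0.6,0.6,0.6,0.6,0.6,0.6,0.6,0.6,0.6]'

```text
clock: 6.05
position: [0.5239, -0.2468, 0.2682]
ee_rot: [-0.001, 0.762, 0.648, -0.001]
force: [0.5, -0.2, -0.2]
width: 0.0513
```

Call:
move_arm --rotation '[[0,0,0],[0,0,0],[0,0,0],[0,0,0]]' --delta_pos '[[0,0,0],[0,0,0],[0,0,0],[0,0,0]]' --jaw '[0.6,0.6,0.6,0.6]'

```text
clock: 6.45
position: [0.525, -0.244, 0.2694]
ee_rot: [-0.001, 0.761, 0.649, 0.0]
force: [0.0, 0.4, -0.7]
width: 0.0514
```

Run:
```python
from h import *
s=state(); M=T(s); print(s["clock"],s["position"],s["joint_pos"].round(2),s["force"].round(1),s["width"]); print(M[:3,:3].round(4))
p,d,c,W=cam("wrist"); np.savez("/tmp/w2",p=p,d=d,W=W); P=pts(d,c,W)
w=W.copy()
pc=np.linalg.inv(W)@np.array([.525,-.186,.165,1]); u=int(c["cx"]+c["fx"]*pc[0]/pc[2]); v=int(c["cy"]+c["fy"]*pc[1]/pc[2]); print(u,v)
Q=P.reshape(-1,3); near=np.hypot(Q[:,0]-.525,Q[:,1]+.186)<.05
t=Q[near&(Q[:,2]>.171)&(Q[:,2]<.18)]; print("tip",len(t),np.median(t[:,2]),cv2.minEnclosingCircle((t[:,:2]*1000).astype(np.float32)),t.mean(0))
u0,v0=max(u-75,0),max(v-55,0); save("w2.png",cv2.resize(p[v0:v+55,u0:u+75],None,fx=5,fy=5,interpolation=2)); print("crop origin",u0,v0)
save("w2full.png",p)
```

```text
6.45 [ 0.52501475 -0.24397802  0.26944518] [ 0.28  0.48  0.16  1.66 -0.09  1.01  0.32] [ 0.   0.4 -0.7] 0.05137677641391732
[[ 1.576e-01  9.875e-01 -8.000e-04]
 [ 9.875e-01 -1.576e-01  1.200e-03]
 [ 1.100e-03 -1.000e-03 -1.000e+00]]
307 134
tip 389 0.17282650172003866 ((524.7766723632812, -184.67591857910156), 10.1815824508667) [ 0.5249325  -0.18488031  0.17278166]
crop origin 232 79
```

View pics/w2.png

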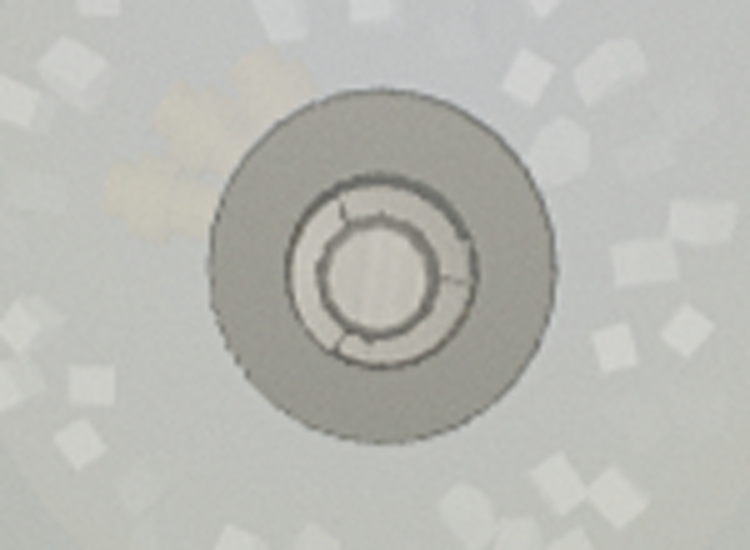

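Run:
```python
from h import *
z=np.load("/tmp/w2.npz"); c=eyes.get_calibration("wrist"); W=z["W"]
f=lambda x,y,h: onz(c,W,232+x/5-.4,79+y/5-.4,h)
print("tip",f(378,277,.174)); print("thread outer",f(382,272,.165)); print("ring",f(382,266,.154))
for x,y in[(209,265),(557,265),(382,90),(382,443)]: print(f(x,y,.154))
```

```text
tip [ 0.52496103 -0.18479486  0.174     ]
thread outer [ 0.52539798 -0.18448832  0.165     ]
ring [ 0.52510957 -0.18392366  0.154     ]
[ 0.4934637  -0.17869687  0.154     ]
[ 0.55718115 -0.18885024  0.154     ]
[ 0.53027182 -0.15328536  0.154     ]
[ 0.51960002 -0.21662324  0.154     ]
```

Call:
move_arm --rotation '[[0,0,0],[0,0,0],[0,0,0],[0,0,0],[0,0,0],[0,0,0]]' --delta_pos '[[0.03,-0.0047,0],[0.0287,-0.0047,0.02],[0,0,0.025],[0,0,0.0194],[0,0,0],[0,0,0]]' --jaw '[0.6,0.6,0.6,0.6,0.6,0.6]'

```text
clock: 7.1
position: [0.5253, -0.1859, 0.2059]
ee_rot: [0.0, 0.761, 0.648, 0.0]
force: [0.1, -0.6, -0.3]
width: 0.0514
```

Run:
```python
from h import *
s=state(); print(s["position"],s["force"].round(2),s["ft_torque"].round(2),s["joint_pos"].round(2))
a=cam("side")[0][170:290,170:300]; b=cam("scene")[0]
c=eyes.get_calibration("scene"); R=np.array(c["R"]);x=R@np.array([.525,-.185,.18])+np.array(c["t"]);u,v=int(c["cx"]+c["fx"]*x[0]/x[2]),int(c["cy"]+c["fy"]*x[1]/x[2])
b=b[max(v-60,0):v+60,u-65:u+65]; b=cv2.resize(b,(390,360));a=cv2.resize(a,(390,360)); save("s3.png",np.hstack([a,b]))
```

```text
[ 0.52527298 -0.18590465  0.20594022] [ 0.07 -0.57 -0.33] [-0.03  0.02  0.01] [ 0.19  0.52  0.15  1.8  -0.1   0.83  0.23]
```

View pics/s3.png

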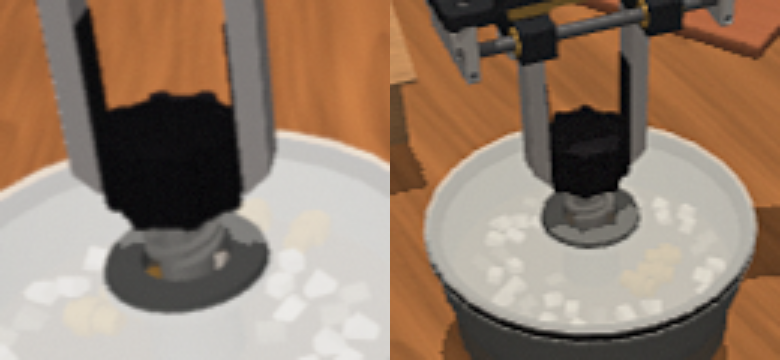

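Run:
```python
from h import *
for n in("side","scene"):
    c=eyes.get_calibration(n)
    for X in[(.5253,-.1859,.2175),(.5253,-.1859,.2),(.5253,-.1859,.1835),(.5251,-.1846,.174),(.5251,-.1846,.154)]:
        x=np.array(c["R"])@np.array(X)+np.array(c["t"]); print(n,X,c["cx"]+c["fx"]*x[0]/x[2],c["cy"]+c["fy"]*x[1]/x[2])
p,d,c,W=cam("side"); P=pts(d,c,W)
m=(p.max(-1)<45)&(abs(P[...,0]-.525)<.04)&(abs(P[...,1]+.186)<.04)&(P[...,2]>.185)&(P[...,2]<.215)
v,u=np.nonzero(m)
for r in range(v.min(),v.max(),4):
    k=u[v==r]; print(r,k.min(),k.max(),(k.min()+k.max())/2)
save("s4.png",cv2.resize(p[195:280,180:290],None,fx=7,fy=7,interpolation=2))
```

```text
side (0.5253, -0.1859, 0.2175) 225.50848655635235 209.13321556728917
side (0.5253, -0.1859, 0.2) 227.38944543931018 222.37151670839066
side (0.5253, -0.1859, 0.1835) 229.09921879313174 234.40500385475926
side (0.5251, -0.1846, 0.174) 229.95219214774318 240.54349804025878
side (0.5251, -0.1846, 0.154) 231.9048087482496 254.28336646702257
scene (0.5253, -0.1859, 0.2175) 303.01458950852304 74.25341284477572
scene (0.5253, -0.1859, 0.2) 303.2214179592849 82.18440696264356
scene (0.5253, -0.1859, 0.1835) 303.41014396685597 89.42124913992507
scene (0.5251, -0.1846, 0.174) 303.9480129839172 93.8079290492943
scene (0.5251, -0.1846, 0.154) 304.157306897198 102.1330996562023
210 205 205 205.0Traceback (most recent call last):
  File "<stdin>", line 10, in <module>
    return umr_minimum(a, axis, None, out, keepdims, initial, where)
ValueError: zero-size array to reduction operation minimum which has no identity
```

Call:
move_arm --rotation '[[0,0,0],[0,0,0],[0,0,0],[0,0,0],[0,0,0]]' --delta_pos '[[0.0012,-0.0004,0.005],[0,0,0.005],[0,0,0.003],[0,0,0],[0,0,0]]' --jaw '[0.6,0.6,0.6,0.6,0.6]'

```text
clock: 7.75
position: [0.5248, -0.1851, 0.1924]
ee_rot: [-0.0, 0.762, 0.648, -0.0]
force: [1.0, -0.1, -0.7]
width: 0.0516
```

Call:
move_arm --rotation '[[0,0,0],[0,0,0],[0,0,0],[0,0,0],[0,0,0]]' --delta_pos '[[0,0,0.001],[0,0,0.001],[0,0,0.001],[0,0,0.001],[0,0,0]]' --jaw '[0.6,0.6,0.6,0.6,0.6]'

```text
clock: 8.25
position: [0.5247, -0.185, 0.1884]
ee_rot: [-0.0, 0.762, 0.648, -0.0]
force: [0.1, -0.3, -0.7]
width: 0.0516
```

Call:
move_arm --rotation '[[0,0,0],[0,0,0],[0,0,0]]' --delta_pos '[[0,0,0.0008],[0,0,0.0007],[0,0,0]]' --jaw '[0.6,0.6,0.6]'

```text
clock: 8.55
position: [0.5249, -0.1851, 0.1873]
ee_rot: [0.0, 0.762, 0.648, 0.0]
force: [-0.2, -0.2, 0.5]
width: 0.0514
```

Call:
move_arm --rotation '[[0,0,0],[0,0,0],[0,0,0]]' --delta_pos '[[0,0,0.0008],[0,0,0.0007],[0,0,0]]' --jaw '[0.6,0.6,0.6]'

```text
clock: 8.85
position: [0.525, -0.1851, 0.1868]
ee_rot: [0.0, 0.762, 0.648, 0.0]
force: [-2.4, 1.5, 9.7]
width: 0.0516
```

Call:
move_arm --rotation '[[0,0,0],[0,0,0],[0,0,0]]' --delta_pos '[[0,0,0.0008],[0,0,0.0007],[0,0,0]]' --jaw '[0.6,0.6,0.6]'

```text
clock: 9.15
position: [0.5251, -0.1851, 0.1865]
ee_rot: [0.001, 0.762, 0.648, 0.001]
force: [-4.2, 2.1, 18.0]
width: 0.0511
```

Call:
move_arm --rotation '[[0,0,0],[0,0,0]]' --delta_pos '[[0,0,-0.0015],[0,0,0]]' --jaw '[0.6,0.6]'

```text
clock: 9.35
position: [0.5251, -0.1851, 0.1869]
ee_rot: [0.0, 0.762, 0.648, 0.0]
force: [-1.5, 1.1, 9.5]
width: 0.0515
```

Call:
move_arm --rotation '[[0,0,-4],[0,0,-4],[0,0,0]]' --delta_pos '[[0,0,-0.0002],[0,0,-0.0002],[0,0,0]]' --jaw '[0.6,0.6,0.6]'

```text
clock: 9.65
position: [0.5257, -0.1849, 0.187]
ee_rot: [0.001, 0.714, 0.7, 0.001]
force: [-1.0, -0.0, 6.6]
width: 0.0514
```

Call:
move_arm --rotation '[[0,0,-4],[0,0,-4],[0,0,0]]' --delta_pos '[[0,0,-0.0002],[0,0,-0.0002],[0,0,0]]' --jaw '[0.6,0.6,0.6]'

```text
clock: 9.95
position: [0.5248, -0.1851, 0.1865]
ee_rot: [0.0, 0.664, 0.748, 0.0]
force: [-0.3, 0.1, 2.6]
width: 0.052
```

Call:
move_arm --rotation '[[0,0,-4],[0,0,-4],[0,0,0]]' --delta_pos '[[0,0,-0.0002],[0,0,-0.0002],[0,0,0]]' --jaw '[0.6,0.6,0.6]'

```text
clock: 10.25
position: [0.5246, -0.1851, 0.1865]
ee_rot: [-0.0, 0.611, 0.792, 0.0]
force: [-0.2, -1.2, -1.1]
width: 0.0513
```

Call:
move_arm --rotation '[[0,0,-4],[0,0,-4],[0,0,0]]' --delta_pos '[[0,0,-0.0002],[0,0,-0.0002],[0,0,0]]' --jaw '[0.6,0.6,0.6]'

```text
clock: 10.55
position: [0.5247, -0.1851, 0.187]
ee_rot: [-0.0, 0.554, 0.832, 0.0]
force: [0.7, 0.2, -0.6]
width: 0.0514
```

Call:
move_arm --rotation '[[0,0,0],[0,0,0],[0,0,0]]' --delta_pos '[[0,0,0.0008],[0,0,0.0007],[0,0,0]]' --jaw '[0.6,0.6,0.6]'

```text
clock: 10.85
position: [0.5247, -0.185, 0.1855]
ee_rot: [-0.0, 0.554, 0.833, -0.0]
force: [-0.7, 0.0, -0.7]
width: 0.0516
```

Call:
move_arm --rotation '[[0,0,0],[0,0,0],[0,0,0]]' --delta_pos '[[0,0,0.0006],[0,0,0.0006],[0,0,0]]' --jaw '[0.6,0.6,0.6]'

```text
clock: 11.15
position: [0.5248, -0.185, 0.1844]
ee_rot: [-0.0, 0.553, 0.833, 0.0]
force: [-1.0, 1.3, -0.5]
width: 0.051
```

Call:
move_arm --rotation '[[0,0,0],[0,0,0],[0,0,0],[0,0,0]]' --delta_pos '[[0,0,0.0008],[0,0,0.0008],[0,0,0.0007],[0,0,0]]' --jaw '[0.6,0.6,0.6,0.6]'

```text
clock: 11.55
position: [0.5248, -0.1851, 0.1822]
ee_rot: [0.0, 0.553, 0.833, 0.0]
force: [0.2, 0.1, -0.8]
width: 0.0511
```

Call:
move_arm --rotation '[[0,0,0],[0,0,0],[0,0,0]]' --delta_pos '[[0,0,0.0006],[0,0,0.0006],[0,0,0]]' --jaw '[0.6,0.6,0.6]'

```text
clock: 11.85
position: [0.525, -0.1851, 0.1818]
ee_rot: [0.0, 0.553, 0.833, 0.0]
force: [-1.9, 0.7, 6.1]
width: 0.0511
```

Call:
move_arm --rotation '[[0,0,-5],[0,0,-5],[0,0,-5],[0,0,-5],[0,0,0]]' --delta_pos '[[0,0,-0.0003],[0,0,-0.0003],[0,0,-0.0003],[0,0,-0.0003],[0,0,0]]' --jaw '[0.6,0.6,0.6,0.6,0.6]'

```text
clock: 12.35
position: [0.5251, -0.185, 0.183]
ee_rot: [0.0, 0.4, 0.917, 0.0]
force: [-0.7, 1.2, 6.0]
width: 0.0514
```

Call:
move_arm --rotation '[[0,0,-5],[0,0,-5],[0,0,-5],[0,0,-5],[0,0,0]]' --delta_pos '[[0,0,-0.0003],[0,0,-0.0003],[0,0,-0.0003],[0,0,-0.0003],[0,0,0]]' --jaw '[0.6,0.6,0.6,0.6,0.6]'

```text
clock: 12.85
position: [0.525, -0.185, 0.1842]
ee_rot: [0.0, 0.234, 0.972, 0.0]
force: [-0.7, 1.5, 5.4]
width: 0.0515
```

Climbing steadily at the thread pitch with about 5 N.

Call:
move_arm --rotation '[[0,0,-5],[0,0,-5],[0,0,-5],[0,0,-5],[0,0,0]]' --delta_pos '[[0,0,-0.0003],[0,0,-0.0003],[0,0,-0.0003],[0,0,-0.0003],[0,0,0]]' --jaw '[0.6,0.6,0.6,0.6,0.6]'

```text
clock: 13.35
position: [0.5249, -0.185, 0.1854]
ee_rot: [0.0, 0.062, 0.998, 0.0]
force: [-1.2, 0.5, 5.8]
width: 0.0513
```

Call:
move_arm --rotation '[[0,0,-5],[0,0,-5],[0,0,-5],[0,0,0]]' --delta_pos '[[0,0,-0.0003],[0,0,-0.0003],[0,0,-0.0003],[0,0,0]]' --jaw '[0.6,0.6,0.6,0.6]'

```text
clock: 13.75
position: [0.5249, -0.1851, 0.1863]
ee_rot: [0.0, -0.069, 0.998, -0.0]
force: [-2.1, 0.9, 6.2]
width: 0.0516
```

Call:
move_arm --rotation '[[0,0,-4],[0,0,-4],[0,0,0]]' --delta_pos '[[0,0,-0.0002],[0,0,-0.0002],[0,0,0]]' --jaw '[0.6,0.6,0.6]'

```text
clock: 14.05
position: [0.5248, -0.185, 0.1867]
ee_rot: [0.0, -0.138, 0.99, -0.0]
force: [-2.6, 1.4, 6.7]
width: 0.0511
```

Call:
move_arm --rotation '[[0,0,-4],[0,0,-4],[0,0,0]]' --delta_pos '[[0,0,-0.0002],[0,0,-0.0002],[0,0,0]]' --jaw '[0.6,0.6,0.6]'

```text
clock: 14.35
position: [0.5249, -0.1852, 0.1871]
ee_rot: [0.0, -0.207, 0.978, -0.0]
force: [-2.4, 0.7, 6.6]
width: 0.0514
```

Call:
move_arm --rotation '[[0,0,-3],[0,0,-3],[0,0,0]]' --delta_pos '[[0,0,-0.0001],[0,0,-0.0001],[0,0,0]]' --jaw '[0.6,0.6,0.6]'

```text
clock: 14.65
position: [0.5253, -0.1851, 0.1871]
ee_rot: [0.001, -0.257, 0.966, -0.0]
force: [-1.4, 0.1, 5.2]
width: 0.0511
```

Call:
move_arm --rotation '[[0,0,-3],[0,0,-3],[0,0,0]]' --delta_pos '[[0,0,0],[0,0,0],[0,0,0]]' --jaw '[0.6,0.6,0.6]'

```text
clock: 14.95
position: [0.5247, -0.1852, 0.1866]
ee_rot: [-0.0, -0.307, 0.952, -0.0]
force: [-0.0, 0.4, 4.4]
width: 0.0516
```

```bash
python3 -c "
from h import *
s=state();print(s['joint_pos'].round(2),s['ft_torque'].round(2))"
```

```text
[ 0.63  0.58 -0.53  1.81  0.38  0.85  2.12] [0.26 0.21 0.09]
```

Call:
move_arm --rotation '[[0,0,-3],[0,0,-3],[0,0,0]]' --delta_pos '[[0,0,0],[0,0,0],[0,0,0]]' --jaw '[0.6,0.6,0.6]'

```text
clock: 15.25
position: [0.5244, -0.1853, 0.1859]
ee_rot: [-0.0, -0.356, 0.935, 0.0]
force: [0.2, -0.2, -1.3]
width: 0.0513
```

Call:
move_arm --rotation '[[0,0,-3],[0,0,0]]' --delta_pos '[[0,0,0],[0,0,0]]' --jaw '[0.6,0.6]'

```text
clock: 15.45
position: [0.5246, -0.1852, 0.1861]
ee_rot: [-0.0, -0.38, 0.925, 0.0]
force: [0.9, -0.2, -0.9]
width: 0.0517
```

Call:
move_arm --rotation '[[0,0,0],[0,0,0],[0,0,0],[0,0,0],[0,0,0],[0,0,0]]' --delta_pos '[[0,0,0.001],[0,0,0.001],[0,0,0.001],[0,0,0.001],[0,0,0.0006],[0,0,0]]' --jaw '[0.6,0.6,0.6,0.6,0.6,0.6]'

```text
clock: 16.05
position: [0.5248, -0.185, 0.1819]
ee_rot: [0.0, -0.381, 0.925, -0.0]
force: [0.1, -0.6, -1.1]
width: 0.0517
```

Call:
move_arm --rotation '[[0,0,0],[0,0,0]]' --delta_pos '[[0,0,0.0006],[0,0,0]]' --jaw '[0.6,0.6]'

```text
clock: 16.25
position: [0.5249, -0.185, 0.1816]
ee_rot: [0.0, -0.381, 0.925, -0.0]
force: [-1.0, 0.6, 2.2]
width: 0.0514
```

Call:
move_arm --rotation '[[0,0,4],[0,0,4],[0,0,4],[0,0,4],[0,0,0]]' --delta_pos '[[0,0,0.0002],[0,0,0.0002],[0,0,0.0002],[0,0,0.0002],[0,0,0]]' --jaw '[0.6,0.6,0.6,0.6,0.6]'

```text
clock: 16.75
position: [0.525, -0.1851, 0.1807]
ee_rot: [0.0, -0.249, 0.969, -0.0]
force: [-0.9, 0.4, 1.7]
width: 0.0511
```

Call:
move_arm --rotation '[[0,0,5],[0,0,5],[0,0,5],[0,0,5],[0,0,0]]' --delta_pos '[[0,0,0.0003],[0,0,0.0003],[0,0,0.0003],[0,0,0.0003],[0,0,0]]' --jaw '[0.6,0.6,0.6,0.6,0.6]'

```text
clock: 17.25
position: [0.525, -0.185, 0.1795]
ee_rot: [0.0, -0.077, 0.997, -0.0]
force: [-0.4, -0.5, 1.9]
width: 0.0517
```

Call:
move_arm --rotation '[[0,0,5],[0,0,5],[0,0,5],[0,0,5],[0,0,5],[0,0,5],[0,0,5],[0,0,5],[0,0,0]]' --delta_pos '[[0,0,0.0003],[0,0,0.0003],[0,0,0.0003],[0,0,0.0003],[0,0,0.0003],[0,0,0.0003],[0,0,0.0003],[0,0,0.0003],[0,0,0]]' --jaw '[0.6,0.6,0.6,0.6,0.6,0.6,0.6,0.6,0.6]'

```text
clock: 18.15
position: [0.525, -0.185, 0.1771]
ee_rot: [0.0, 0.268, 0.964, -0.0]
force: [-0.0, 0.6, 2.3]
width: 0.0517
```

Call:
move_arm --rotation '[[0,0,5],[0,0,5],[0,0,5],[0,0,5],[0,0,0]]' --delta_pos '[[0,0,0.0003],[0,0,0.0003],[0,0,0.0003],[0,0,0.0003],[0,0,0]]' --jaw '[0.6,0.6,0.6,0.6,0.6]'

```text
clock: 18.65
position: [0.5251, -0.185, 0.176]
ee_rot: [0.0, 0.431, 0.903, 0.0]
force: [0.1, 0.3, 4.5]
width: 0.0514
```

Call:
move_arm --rotation '[[0,0,5],[0,0,5],[0,0,5],[0,0,5],[0,0,5],[0,0,5],[0,0,0]]' --delta_pos '[[0,0,0.0003],[0,0,0.0003],[0,0,0.0003],[0,0,0.0003],[0,0,0.0003],[0,0,0.0003],[0,0,0]]' --jaw '[0.6,0.6,0.6,0.6,0.6,0.6,0.6]'

```text
clock: 19.35
position: [0.5254, -0.1849, 0.1742]
ee_rot: [0.0, 0.649, 0.76, 0.0]
force: [0.0, 1.0, 5.9]
width: 0.0514
```

Call:
move_arm --rotation '[[0,0,5],[0,0,5],[0,0,5],[0,0,5],[0,0,5],[0,0,0]]' --delta_pos '[[0,0,0.0001],[0,0,0.0001],[0,0,0.0001],[0,0,0.0001],[0,0,0.0001],[0,0,0]]' --jaw '[0.6,0.6,0.6,0.6,0.6,0.6]'

```text
clock: 19.95
position: [0.5256, -0.185, 0.1739]
ee_rot: [0.001, 0.799, 0.602, 0.0]
force: [-0.1, -0.6, 6.7]
width: 0.0515
```

Call:
move_arm --rotation '[[0,0,5],[0,0,5],[0,0,4],[0,0,0],[0,0,0],[0,0,0]]' --delta_pos '[[0,0,0],[0,0,0],[0,0,0],[0,0,0],[0,0,-0.0003],[0,0,0]]' --jaw '[0.6,0.6,0.6,0.6,0.6,0.6]'

```text
clock: 20.55
position: [0.5252, -0.1849, 0.1737]
ee_rot: [0.0, 0.866, 0.5, 0.0]
force: [1.1, 1.0, 4.8]
width: 0.0516
```

Call:
move_arm --rotation '[[0,0,0],[0,0,0],[0,0,0]]' --delta_pos '[[0,0,-0.0005],[0,0,0],[0,0,0]]' --jaw '[0.6,0.6,0.6]'

```text
clock: 20.85
position: [0.5251, -0.1849, 0.1739]
ee_rot: [0.0, 0.867, 0.499, 0.0]
force: [2.4, 0.4, -0.8]
width: 0.0517
```

Call:
move_arm --rotation '[[0,0,5],[0,0,0],[0,0,0]]' --delta_pos '[[0,0,0.0003],[0,0,0],[0,0,0]]' --jaw '[0.6,0.6,0.6]'

```text
clock: 21.15
position: [0.5246, -0.1848, 0.1737]
ee_rot: [-0.0, 0.887, 0.461, -0.0]
force: [0.5, 0.3, -1.0]
width: 0.0515
```

Call:
move_arm --rotation '[[0,0,0],[0,0,0],[0,0,0],[0,0,0],[0,0,0],[0,0,0]]' --delta_pos '[[0,0,0],[0,0,0],[0,0,0],[0,0,0],[0,0,0],[0,0,0]]' --jaw '[0.25,0.25,0.25,0.25,0.25,0.25]'

```text
clock: 21.75
position: [0.5248, -0.185, 0.1739]
ee_rot: [-0.0, 0.888, 0.46, -0.0]
force: [-0.7, 0.6, -0.4]
width: 0.0703
```

Call:
move_arm --rotation '[[0,0,0],[0,0,0],[0,0,0],[0,0,0],[0,0,0],[0,0,0]]' --delta_pos '[[0,0,-0.01],[0,0,-0.02],[0,0,-0.03],[0,0,-0.03],[0,0,0],[0,0,0]]' --jaw '[0.25,0.25,0.25,0.25,0.25,0.25]'

```text
clock: 22.35
position: [0.5251, -0.1851, 0.2647]
ee_rot: [0.001, 0.888, 0.46, 0.001]
force: [-0.5, 0.4, -0.3]
width: 0.0703
```

Run:
```python
from h import *
s=state(); print(s["clock"],s["position"],s["joint_pos"].round(2),s["force"].round(1))
def rep(n,P,p):
    Q=P.reshape(-1,3); col=p.reshape(-1,3).max(-1); r=np.hypot(Q[:,0]-.525,Q[:,1]+.185)
    k=Q[(r<.018)&(Q[:,2]>.165)&(Q[:,2]<.2)]; print(n,"knob top z",len(k),np.median(k[:,2]) if len(k) else 0)
    g=Q[(r>.029)&(r<.031)&(Q[:,2]>.142)&(Q[:,2]<.158)]; print("  ring z",len(g),np.percentile(g[:,2],[25,50,75]) if len(g) else 0)
    l=Q[(r>.045)&(r<.085)&(Q[:,2]>.13)&(Q[:,2]<.158)]; print("  lid z",len(l),np.percentile(l[:,2],[25,50,75]) if len(l) else 0)
z=np.load("/tmp/side.npz"); rep("side before",pts(z["d"],eyes.get_calibration("side"),z["W"]),z["p"])
p,d,c,W=cam("side"); rep("side now",pts(d,c,W),p); save("s5.png",cv2.resize(p[170:330,120:340],None,fx=3.5,fy=3.5,interpolation=2))
z=np.load("/tmp/w2.npz"); rep("wrist before",pts(z["d"],eyes.get_calibration("wrist"),z["W"]),z["p"])
p,d,c,W=cam("wrist"); rep("wrist now",pts(d,c,W),p)
```

```text
22.35 [ 0.52506707 -0.18509146  0.26474948] [ 0.07  0.46  0.32  1.74 -0.17  0.97 -0.16] [-0.5  0.4 -0.3]
side before knob top z 333 0.17064884625194632
  ring z 149 [0.15387469 0.15440054 0.15477955]
  lid z 6986 [0.15004672 0.15038558 0.15073241]
side now knob top z 404 0.18549597111380667
  ring z 114 [0.15101327 0.15144141 0.15168236]
  lid z 6321 [0.14715879 0.14752679 0.14787892]
wrist before knob top z 776 0.1710190954427103
  ring z 447 [0.15251981 0.15304308 0.15348042]
  lid z 17694 [0.14847915 0.14897169 0.14945769]
wrist now knob top z 1322 0.18407302715712837
  ring z 253 [0.14953045 0.15005158 0.15060793]
  lid z 15462 [0.14560531 0.14607404 0.14653331]
```

View pics/s5.png

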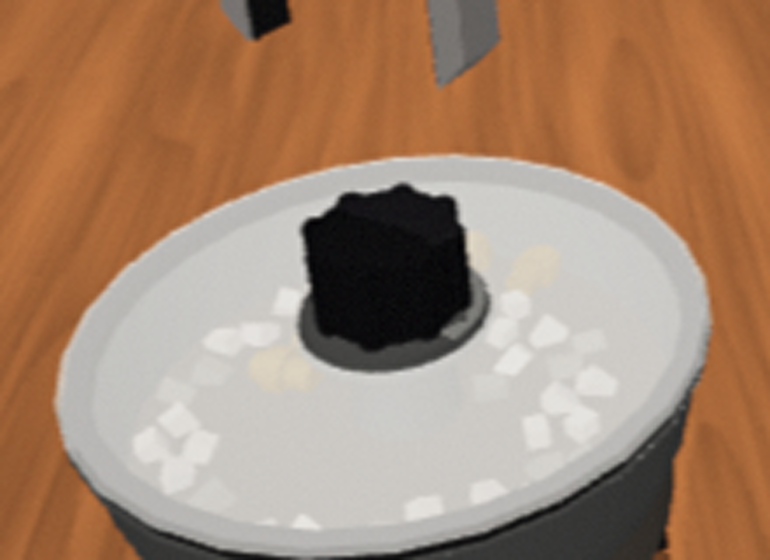

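The picture shows the knob sitting level on the hub ring, with the fingers clear of it. The ring and lid are lower by 2.96 and 2.86 mm in the side view, and by 2.99 and 2.90 mm in the wrist view. That matches the target, so I'm handing in.

```bash
python3 -c "
from h import *
print(order.hand_in())"
```

```text
the job is handed in; nothing more can be done
None
```

The tumbler is closed and handed in: the lid is pressed about 2.9 mm into its seal and stayed there after I let go of the knob. The hand-in gave no verdict.

- **Setting on and backing off:** I set the knob on the post and turned it backwards. It dropped after only about 20°, so I carried on about 105° to the next click. Light pressure there was about 5–7 N, and it climbed at the thread's pitch.
- **Screwing down:** I then turned it forwards about 170°. The lugs ran under the thread ends, and the thread took the seal's load before I opened the jaws.
- **Last checks:** After release and retreat, the lid and hub ring measured 2.86–2.99 mm lower than before, in both the side and wrist cameras. The knob sits level, and the wrist force was about zero. At about 23 s the time was well within the limit.
- **Disagreements and limits:** The wrist camera reads heights about 1.4 mm lower than the side camera, but the drop agrees between them. The highest force I saw was 18 N, at first contact, under the 30 N limit but more than the light pressure asked for; I backed off before turning. I stayed well away from the brass fittings and jar, but did not re-measure them at the end.

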